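# Set and lock the strap splitter

### The job

Set up the leather strap splitter: push the black gauge lever round with a fingertip until its yellow pointer points at the middle of the red disc, and then push the blue locking lever outwards until it is home against its stop. Only push: do not pinch or force either lever. Leave the thread spool, carton and jar where they stand.

Things in the scene. Friction and masses are not known exactly. Their poses are not given: they have to be found in the camera images.
- splitter: Fixed strap splitter, origin on the table under the gauge pivot. Green base, x -175 to +130, y -150 to +235 mm, 14 mm thick. Front (-x, towards the robot): grey metal scale plate, top 18 mm above the table. Roller and blade head 100 mm high at x 62 to 125, y -135 to 115 mm. Steel stop post for the locking lever, 12 mm across, 66 mm high, at x 25, y 222 mm.
- gauge (a joint): Angle (rad) of the black gauge lever about its vertical pivot. 0: the arm points along the splitter's -x; positive swings its free end towards the splitter's +y (left seen from the robot). Ends at -0.75 and 0.75; starts within 0.18 of 0. Steady friction of about 0.22 N m; it stays where it is left.
- gauge_pivot (a point): Point on the gauge lever's turning axis, 71 mm above the table (height of the arm's top). Its -x axis points along the arm.
- gauge_tip (a point): Tip of the gauge lever's yellow pointer, 110 mm from the pivot axis, 51 mm above the table; its -x axis points outward along the arm. The black arm is 14 mm wide, 16 to 88 mm from the pivot axis, underside 45 and top 71 mm above the table; the pointer beyond is 5 mm wide, 45 to 57 mm above the table.
- red_disc: Red marker disc, 24 mm across, 6 mm thick, fixed on the scale plate: the wanted setting. Origin at the centre of its underside, 126 to 156 mm from the gauge pivot axis, 0.36 to 0.62 rad left or right of the splitter's -x direction. The levers pass above it.
- white_disc: White marker disc of the same size on the other side of the scale plate: another setting, not wanted now.
- lock (a joint): Angle (rad) of the blue locking lever about its vertical pivot, 170 mm along the splitter's +y from its origin. 0: arm along the splitter's -x; growing values swing the free end outwards, to +y. Starts open at 0.35 to 0.75; home on its hard stop at 1.75. Steady friction of about 0.22 N m; stays where it is left. The gauge lever is held by its own friction, not by this lever.
- lock_pivot (a point): Point on the locking lever's turning axis, 71 mm above the table (height of the arm's top). Its -x axis points along the arm.
- lock_tip (a point): Free end of the blue locking lever, 90 mm from its pivot axis, at the height of the arm's top, 71 mm. The arm is 16 mm wide, underside 45 mm above the table.
- spool: Loose thread spool, orange foot 62 mm across, beige thread, 88 mm high; origin under its centre. Leave alone.
- carton: Loose cardboard box 75 x 55 x 42 mm; origin under its centre. Leave alone.
- jar: Loose amber jar 60 mm across, 75 mm high; origin under its centre. Leave alone.

How it is judged:
By the outcome, as a careful person would: the job done as asked, in the order asked, and still so for the second after the job is handed in, with the robot touching nothing.
It also fails if it takes over 54 s, if anything falls off the work surface, if the arm or the gripper's body presses on something with over 40 N, if the wrist force passes 120 N, or if a joint passes its speed limit or range.

### The arm

A 7-joint arm with a two-finger parallel gripper is mounted at the origin on the work surface. World frame = base frame: x ahead of the robot, y to its left, z up, the work surface at z = 0. Lengths are in m, angles in rad, forces in N, time in s.
With the tool pointing down it reaches from about 0.4 to 0.85 m from the base axis. Payload 4.5 kg.
Tool frame: the origin (TCP) lies at the very end of the fingers, on their centre line; the grasp point (between the pads) lies 19 mm behind it; z points along the fingers, y is the line along which they close (so a half turn about z gives the same grasp; the last joint's range is limited). The gripper opens to 88 mm and grips with 3 to 60 N. Pads are 18 mm wide; open, the fingers measure 123 mm over their backs; the gripper's body (75 mm by 187 mm) begins 45 mm behind the grasp point.
Start: joints at [1.228, 0.689, -0.195, 1.565, 0.157, 0.902, -0.215], TCP at [0.23, -0.581, 0.239] pointing down, gripper open.
Joint ranges: [-3.01, 3.01], [-0.46, 2.08], [-1.47, 1.51], [0.13, 2.56], [-1, 4.14], [0.04, 2.09], [-2.66, 2.66]. Speed limits (rad/s): [2.57, 2.57, 3.14, 3.14, 3.14, 3.14, 3.14].

### API

Orientations are given as a unit quaternion [x, y, z, w].
In Python, from plant import r gives the robot as it stands. The module is installed in compiled form; this text tells all that it offers.
- The arm moves only by the shell command python3 -m pendant 'ROWS' [FORCE]. ROWS is JSON, one flat list of numbers, 7 for each row, row after row: the opening, from 0 (shut) to 1 (fully open), then the shift along the tool's x, y, z scaled (see below), then the turn, a rotation vector about the tool's x, y, z scaled (see below). A call has 1 to 12 rows; each row is the pose to reach, as a shift and turn from the pose commanded when the call began, along the tool's axes at that moment; what a row does not reach only later rows make up. The controller multiplies each number of a shift by 0.15 m and each number of a turn by pi/2 rad. A row lasts 1/10 s, in which the tool goes at most 50 mm and 8.59 degrees, less where a joint would pass 70% of its speed; a pose out of reach is approached as far as the arm can. A call with a number of a shift or a turn outside -1 to 1 is refused whole. A call with a gripper value outside its range is refused whole. The fingers move at their own pace and stop on an object; FORCE is the grip in N (left out, the last holds). Time passes only in rows, so rows that repeat a pose let the fingers close. It gives the time, the measured TCP pose, the force, the opening and the grip force at its end, in the units of the state.
- r.get_state(): the state, without advancing time (a new reading comes with each control period).
- r.snapshot(name): name is "scene" or "top" or "wrist"; returns a dict with "img" (400x640x3 uint8, red, green, blue), "mtx" (3x3 intrinsics, pixels), "cam_to_world" (4x4, takes a point from camera to world coordinates). Camera axes: x right, y up, looking along -z (the intrinsics and any distortion apply to the point x, -y, -z); pixel columns grow to the right and rows downward; lengths in m; the calibration is good to about 2 mm. A picture is of the moment at which its call begins. There is no depth.
- r.finish_job(): hands the job in; it is judged then, once.
The state is a dict: "clock": time; "q": joint angles; "qd": joint speeds; "joint_torque": joint torques, N m; "tool_pos": TCP position; "eef_rot": TCP orientation; "contact_force": force on the tool from outside, world axes, zero at the start; "moment": the same for the moment, N m; "opening": opening from 0.0 (shut) to 1.0 (fully open); "finger_force": force on a finger pad.
Only numpy, scipy, OpenCV 4.12 (cv2) and the standard library are available. Lean on these libraries where they do the work, as an engineer would, in place of code of your own. Each camera call takes 0.05 s, during which the arm holds its last target. There are 200 camera calls.

## Working session

There is one attempt and no reset: what is moved stays moved. The work goes in short steps, Python scripts to look and compute and a shell command to move; the robot and the scene stay as the last step left them, time stands still between calls to the robot, and variables do not carry over. Pictures are saved under pics/ and viewed, at most 10 in all, crops included, and the job is handed in when it is done.

```bash
mkdir -p pics; python3 - <<'E'
from plant import r
import cv2,json,numpy as np
s=r.get_state();print(s)
for n in("scene","top"):
    d=r.snapshot(n);cv2.imwrite(f"pics/{n}0.png",d["img"][:,:,::-1]);print(n,d["mtx"].tolist(),np.round(d["cam_to_world"],4).tolist(),d.keys())
E
```

```text
{'clock': 0.0, 'q': array([ 1.22780867,  0.68998007, -0.19456925,  1.56637441,  0.15732862,
        0.90252635, -0.21511992]), 'qd': array([ 0.00047922, -0.00186906, -0.00095773,  0.00130265,  0.00041261,
        0.00129933, -0.00015634]), 'joint_torque': array([ 4.72960182e-04, -5.27552426e+01, -1.26745451e+00, -1.53423822e+01,
       -5.28355502e-02,  6.49115842e-03,  1.35560040e-04]), 'tool_pos': array([ 0.22968983, -0.58055564,  0.23790581]), 'eef_rot': array([ 9.82293822e-01,  1.87344482e-01, -2.40479449e-04, -9.13367850e-04]), 'contact_force': array([-0.45750009,  0.0106748 ,  0.33408068]), 'moment': array([0.02197717, 0.00868749, 0.06280796]), 'finger_force': 0.0, 'opening': 1.0033845274267825}
scene [[382.61621958175624, 0.0, 326.7889186344221], [0.0, 382.61621958175624, 201.39729391073047], [0.0, 0.0, 1.0]] [[0.4279, -0.5271, 0.7342, 1.3043], [0.9038, 0.2567, -0.3425, -0.2681], [-0.008, 0.8101, 0.5863, 0.6311], [0.0, 0.0, 0.0, 1.0]] dict_keys(['img', 'mtx', 'cam_to_world'])
top [[461.73329411810585, 0.0, 314.9236206458633], [0.0, 461.73329411810585, 200.9405944573336], [0.0, 0.0, 1.0]] [[0.0092, 0.9904, -0.138, 0.443], [-1.0, 0.0089, -0.0025, 0.0545], [-0.0012, 0.138, 0.9904, 1.156], [0.0, 0.0, 0.0, 1.0]] dict_keys(['img', 'mtx', 'cam_to_world'])
```

View pics/top0.png

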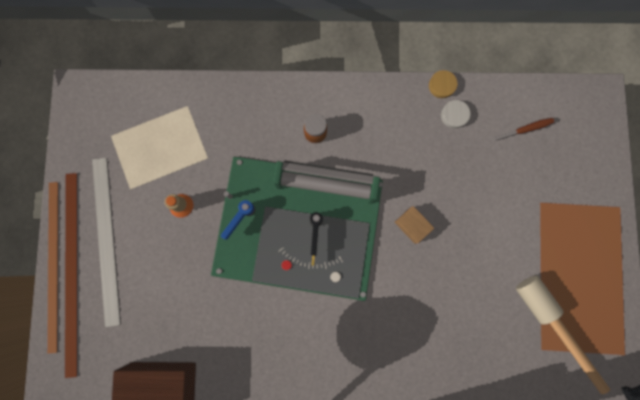

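View pics/scene0.png

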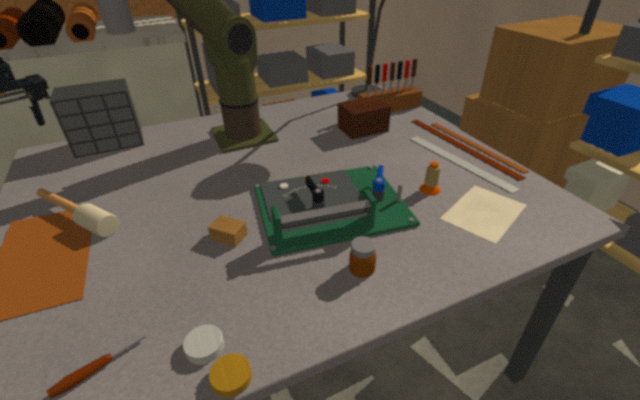

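The top view shows the gauge pivot at about (316,217) with its pointer at (313,261), the red disc at (287,265) and the white disc at (335,277). The lock pivot is at (247,207) with its tip at (226,237), the post is near (226,194) and the spool at (180,205). The scene view agrees with this layout.

```bash
cat > h.py <<'E'
from plant import r
import cv2,numpy as np
def ray(d,uv,z):
    K,T=d["mtx"],d["cam_to_world"]
    p=np.linalg.inv(K)@np.r_[uv,1.]; v=T[:3,:3]@(p*[1,-1,-1]); o=T[:3,3]
    return o+v*(z-o[2])/v[2]
def blobs(img,lo,hi,box=(0,640,0,400),amin=4):
    h=cv2.cvtColor(img,cv2.COLOR_RGB2HSV)
    m=cv2.inRange(h,np.array(lo),np.array(hi)); k=np.zeros_like(m); k[box[2]:box[3],box[0]:box[1]]=255; m&=k
    n,l,st,c=cv2.connectedComponentsWithStats(m)
    o=sorted([(int(st[i,4]),c[i],i) for i in range(1,n) if st[i,4]>=amin],key=lambda t:-t[0])
    return o,l
E
python3 - <<'E'
from h import *
d=r.snapshot("top");im=d["img"]
np.save("top.npy",im)
b=(200,400,140,310)
for n,lo,hi,z,bx in(("red",(0,130,90),(8,255,255),.024,b),("red2",(172,130,90),(180,255,255),.024,b),("blue",(105,120,50),(125,255,255),.071,b),("yel",(15,80,90),(35,255,255),.057,b),("white",(0,0,150),(180,70,255),.024,b),("black",(0,0,0),(180,255,38),.071,(290,340,200,262)),("orange",(2,120,80),(20,255,255),.01,(160,200,185,225))):
    o,l=blobs(im,lo,hi,bx)
    for a,c,i in o[:3]:
        q=np.argwhere(l==i)[:,::-1].astype(float); print(n,a,c.round(1),ray(d,c,z).round(4),"bbox",q.min(0),q.max(0))
x=im[180:290,205:385];cv2.imwrite("pics/crop.png",cv2.resize(x[:,:,::-1],None,fx=4.4,fy=4.4,interpolation=cv2.INTER_CUBIC))
E
```

```text
red 70 [286.2 264.8] [0.4436 0.1258 0.024 ] bbox [282. 261.] [291. 269.]
blue 324 [237.3 218.7] [0.5502 0.2402 0.071 ] bbox [222. 201.] [253. 238.]
yel 34 [312.6 260. ] [0.4552 0.0615 0.057 ] bbox [311. 255.] [314. 265.]
yel 16 [398.1 221.9] [ 0.5475 -0.1416  0.057 ] bbox [396. 219.] [399. 225.]
white 99 [202.2 152.2] [0.7219 0.3417 0.024 ] bbox [200. 140.] [207. 161.]
white 62 [334.9 276.7] [0.416  0.0073 0.024 ] bbox [331. 273.] [339. 281.]
black 102 [315.5 234.3] [0.5151 0.0551 0.071 ] bbox [313. 215.] [321. 253.]
orange 231 [183.7 206.9] [0.5846 0.3856 0.01  ] bbox [170. 194.] [192. 216.]
orange 91 [170.9 200.5] [0.6004 0.4186 0.01  ] bbox [166. 196.] [176. 205.]
```

View pics/crop.png

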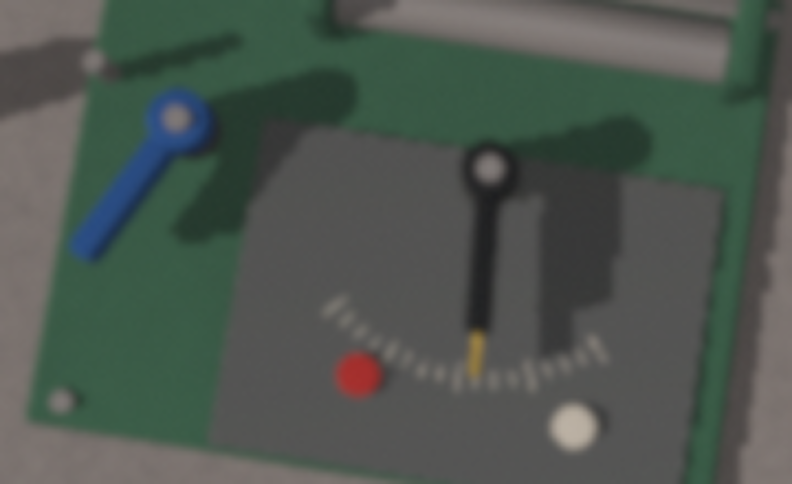

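The crop shows the pivot caps at (489,167) for the gauge and (177,118) for the lock. The pointer tip is at (476,377), the blue tip at about (85,255), the post top at (92,62), the red disc at (359,376) and the white disc at (574,427).

```bash
python3 - <<'E'
from h import *
d=r.snapshot("top")
P=lambda x,y,z:ray(d,[(x+.5)/4.4-.5+205,(y+.5)/4.4-.5+180],z)[:2]
for z in(.071,.08):
    g=P(489,167,z);l=P(177,118,z);print(z,g,l,np.linalg.norm(g-l))
g=P(489,167,.073);l=P(177,118,.073)
t=P(476,377,.054);lt=P(85,255,.071);post=P(92,62,.066);R=P(359,376,.024);W=P(574,427,.024)
ey=(l-g)/np.linalg.norm(l-g);ex=np.array([ey[1],-ey[0]])
print("ex",ex,"yaw",np.arctan2(ex[1],ex[0]))
def loc(p):return np.array([(p-g)@ex,(p-g)@ey])
for n,p in dict(t=t,lt=lt,post=post,R=R,W=W).items():
    q=loc(p);c=q-([0,.17] if n in("lt",) else [0,0]);print(n,p.round(4),q.round(4),"r",np.hypot(*c).round(4),"ang",np.arctan2(c[1],-c[0]).round(3))
s=r.snapshot("scene");cv2.imwrite("pics/sc.png",cv2.resize(s["img"][145:265,240:450,::-1],None,fx=3.8,fy=3.8,interpolation=cv2.INTER_CUBIC))
E
```

```text
0.071 [0.5545752  0.05495722] [0.57955649 0.2231754 ] 0.1700629909403
0.08 [0.55364985 0.05495368] [0.57842392 0.22177649] 0.1686523255851946
ex [ 0.98915219 -0.14689432] yaw -0.14742779388378163
t [0.4429 0.0609] [-0.1111 -0.0105] r 0.1116 ang -0.094
lt [0.5055 0.27  ] [-0.08    0.2056] r 0.0875 ang 0.418
post [0.6104 0.271 ] [0.0237 0.222 ] r 0.2232 ang 1.677
R [0.4429 0.1257] [-0.1207  0.0536] r 0.132 ang 0.418
W [0.4162 0.0069] [-0.1296 -0.0678] r 0.1463 ang -0.482
```

View pics/sc.png

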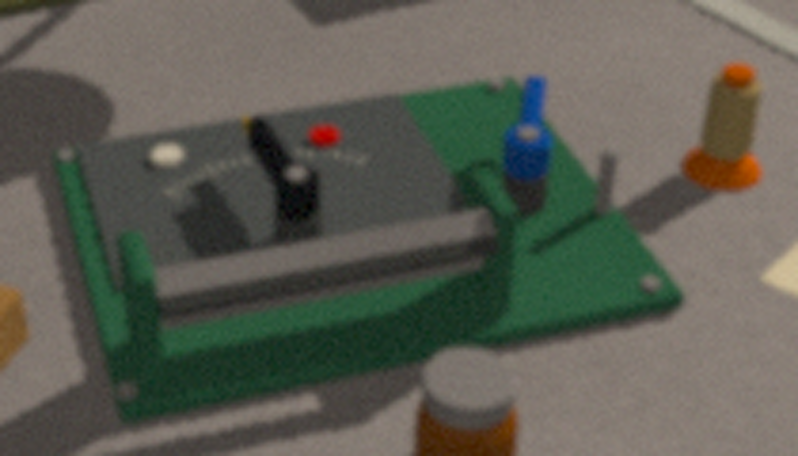

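The geometry agrees with the given sizes: pivot spacing is 170 mm, the post is at (24,222) and the pointer radius is about 111 mm. The gauge is at -0.094, the red disc at +0.418 and the lock at about 0.42. I'll carry the shut fingers over at height.

```bash
python3 -m pendant '[0,0.76,-0.76,0,0,0,0, 0,0.76,-0.76,0,0,0,0, 0,0.76,-0.76,0,0,0,0, 0,0.76,-0.76,0,0,0,0, 0,0.76,-0.76,0,0,0,0]' 10
python3 -m pendant '[0,0.76,-0.76,0,0,0,0, 0,0.76,-0.76,0,0,0,0, 0,0.76,-0.76,0,0,0,0, 0,0.76,-0.76,0,0,0,0, 0,0.76,-0.76,0,0,0,0]'
python3 -m pendant '[0,0.76,-0.76,0,0,0,0, 0,0.76,-0.76,0,0,0,0, 0,0.76,-0.76,0,0,0,0, 0,0.76,-0.76,0,0,0,0, 0,0.76,-0.76,0,0,0,0]'
python3 -m pendant '[0,0.76,-0.76,0.4,0,0,-0.4, 0,0.76,-0.76,0.4,0,0,-0.4, 0,0.76,-0.76,0.4,0,0,-0.4, 0,0.76,-0.76,0.4,0,0,-0.4, 0,0.76,-0.76,0.4,0,0,-0.4, 0,0.76,-0.76,0.4,0,0,-0.4, 0,0.76,-0.76,0.4,0,0,-0.4, 0,0.76,-0.76,0.4,0,0,-0.4]'
```

```text
clock: 0.75
tool_pos: [0.2953, -0.4315, 0.239]
eef_rot: [0.982, 0.189, 0.0, -0.0]
contact_force: [-0.3, -0.3, -0.8]
opening: 0.568
finger_force: 0.0
clock: 1.25
tool_pos: [0.359, -0.2856, 0.2389]
eef_rot: [0.982, 0.188, 0.0, 0.0]
contact_force: [-0.0, -0.3, 1.0]
opening: 0.117
finger_force: 0.0
clock: 1.75
tool_pos: [0.4232, -0.1383, 0.2387]
eef_rot: [0.982, 0.187, 0.0, 0.001]
contact_force: [0.2, 0.2, 0.3]
opening: 0.003
finger_force: 0.0
clock: 2.55
tool_pos: [0.486, 0.0078, 0.1791]
eef_rot: [0.878, 0.479, -0.0, 0.001]
contact_force: [0.4, -0.0, -0.2]
opening: 0.005
finger_force: 0.0
```

```bash
python3 -m pendant '[0,0,0,0.3,0,0,0, 0,0,0,0.6,0,0,0, 0,0,0,0.85,0,0,0, 0,0,0,0.85,0,0,0]'
python3 -m pendant '[0,0.03,-0.2,0,0,0,0, 0,0.06,-0.22,0,0,0,0, 0,0.09,-0.22,0,0,0,0, 0,0.12,-0.22,0,0,0,0, 0,0.15,-0.22,0,0,0,0, 0,0.18,-0.22,0,0,0,0, 0,0.21,-0.22,0,0,0,0, 0,0.24,-0.22,0,0,0,0, 0,0.27,-0.22,0,0,0,0, 0,0.3,-0.22,0,0,0,0, 0,0.3,-0.22,0,0,0,0]'
python3 - <<'E'
from h import *
d=r.snapshot("top");w=r.snapshot("wrist");s=r.snapshot("scene")
a=cv2.resize(d["img"][195:295,240:360],(480,400),interpolation=cv2.INTER_CUBIC)
b=cv2.resize(w["img"],(320,200)); c=cv2.resize(s["img"][145:245,250:410],(320,200))
cv2.imwrite("pics/p1.png",np.hstack([a,np.vstack([b,c])])[:,:,::-1])
E
```

```text
clock: 2.95
tool_pos: [0.4835, 0.0093, 0.048]
eef_rot: [0.877, 0.481, -0.004, -0.001]
contact_force: [-0.8, -0.5, 0.2]
opening: 0.003
finger_force: 0.0
clock: 4.05
tool_pos: [0.4833, 0.0669, 0.0515]
eef_rot: [0.876, 0.482, 0.001, 0.0]
contact_force: [-2.4, -0.7, 0.1]
opening: 0.003
finger_force: 0.9
```

View pics/p1.png

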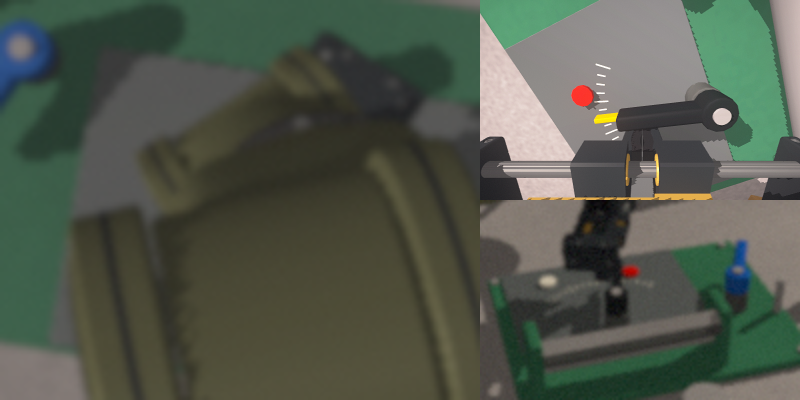

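The wrist view is sharp. The pointer (about (606,119) in the montage) is still short of the red disc (583,96), and the finger is touching the arm. I'll measure the remaining angle from the wrist camera.

```bash
cat > g.py <<'E'
from h import *
d=r.snapshot("wrist");im=d["img"]
h=cv2.cvtColor(im,cv2.COLOR_RGB2HSV)
R,l=blobs(im,(0,170,120),(6,255,255),(0,640,0,260),100)
rp=ray(d,R[0][1],.024);print("red",R[0][0],R[0][1].round(1),rp.round(4))
Y,l=blobs(im,(25,150,120),(34,255,255),(0,640,0,260),60)
q=np.argwhere(l==Y[0][2])[:,::-1].astype(float)
wq=np.array([ray(d,p,.057)[:2] for p in q]);c=wq.mean(0);_,_,V=np.linalg.svd(wq-c);v=V[0]*-np.sign(V[0][0])
# pivot cap: bright grey disc, right part
C,l2=blobs(im,(0,0,190),(180,40,255),(400,520,150,280),100)
for a,cc,i in C[:2]: print("cap",a,cc.round(1),ray(d,cc,.073).round(4))
g=ray(d,C[0][1],.073)[:2]
ang=lambda x:np.arctan2(x[1],-x[0])
tip=max(wq,key=lambda p:np.linalg.norm(p-g))
print("yel",Y[0][0],c.round(4),"tip r",np.linalg.norm(tip-g).round(4),"dir",ang(v).round(3),"from cap",ang(c-g).round(3),"red from cap",ang(rp[:2]-g).round(3),"r",np.linalg.norm(rp[:2]-g).round(4))
G=np.array([.5544,.055]);print("with top pivot: yel",ang(c-G).round(3),"red",ang(rp[:2]-G).round(3), "tool",r.get_state()["tool_pos"].round(4))
E
python3 g.py
```

```text
red 1458 [204.4 191.1] [0.4457 0.1271 0.024 ]
cap 971 [483.6 232.6] [0.5541 0.0548 0.073 ]
yel 716 [0.466  0.1004] tip r 0.1102 dir 0.36 from cap 0.477 red from cap 0.589 r 0.1302
with top pivot: yel 0.474 red 0.586 tool [0.4835 0.0667 0.0514]
```

```bash
python3 -m pendant '[0,0.015,0,0,0,0,0, 0,0.03,0,0,0,0,0, 0,0.03,0,0,0,0,0]'; python3 g.py; python3 - <<'E'
from h import *
cv2.imwrite("pics/p2.png",r.snapshot("wrist")["img"][:,:,::-1])
E
```

```text
clock: 4.55
tool_pos: [0.4851, 0.0703, 0.0513]
eef_rot: [0.876, 0.482, 0.0, 0.0]
contact_force: [-2.4, -2.5, 2.3]
opening: 0.006
finger_force: 1.1
red 1426 [206.4 197.6] [0.4458 0.1272 0.024 ]
cap 958 [483.9 241.7] [0.554  0.0548 0.073 ]
yel 737 [0.4683 0.1046] tip r 0.1102 dir 0.413 from cap 0.526 red from cap 0.59 r 0.1302
with top pivot: yel 0.523 red 0.587 tool [0.4851 0.0703 0.0513]
```

View pics/p2.png

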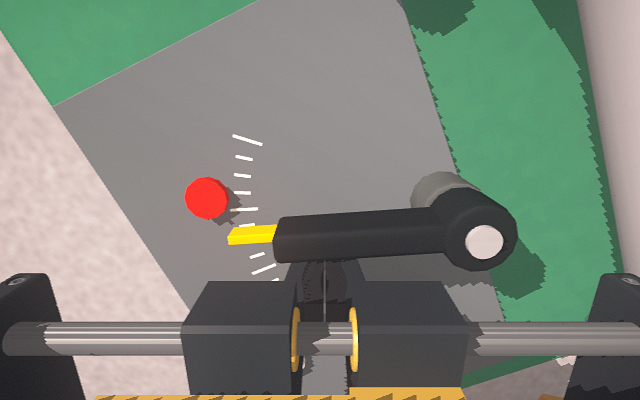

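The fingertip is pushing the arm cleanly. The pointer (252,234) is slightly short of the disc (206,198). My yellow mask also includes the pointer's shaded side, so I'll isolate the top faces.

```bash
sed -i 's/^Y,l=.*/yb=h[:,:,2][cv2.inRange(h,(25,150,60),(34,255,255))>0];print(np.histogram(yb,bins=range(60,270,15))[0]);import sys;yt=int(sys.argv[1]);rt=int(sys.argv[2])\nrb=h[:,:,2][cv2.inRange(h,(0,170,60),(6,255,255))>0];print(np.histogram(rb,bins=range(60,270,15))[0])\nR,l=blobs(im,(0,170,rt),(6,255,255),(0,640,0,260),100);rp=ray(d,R[0][1],.024);print("redtop",R[0][0],rp.round(4));q=np.argwhere(l==R[0][2])[:,::-1].astype(int);print("disc ellipse",cv2.fitEllipse(cv2.convexHull(q)))\nY,l=blobs(im,(25,150,yt),(34,255,255),(0,640,0,260),60)/' g.py; python3 g.py 225 225
python3 - <<'E'
from h import *
d=r.snapshot("wrist");im=d["img"]
print(cv2.cvtColor(im,cv2.COLOR_RGB2HSV)[222:248:2,245].tolist(),cv2.cvtColor(im,cv2.COLOR_RGB2HSV)[174:224:3,206].tolist())
E
```

```text
red 1426 [206.3 197.6] [0.4458 0.1272 0.024 ]
[  0   0   0   0   0   0   0   0   0   0   0   0 776]
[   0    0    0    0    0    0   14   37   18    8   14   20 1315]
redtop 1335 [0.4451 0.1273 0.024 ]
disc ellipse ((205.4811248779297, 197.7655487060547), (40.449554443359375, 43.147186279296875), 136.42117309570312)
cap 956 [483.9 241.7] [0.554  0.0548 0.073 ]
yel 739 [0.4683 0.1046] tip r 0.1102 dir 0.413 from cap 0.526 red from cap 0.587 r 0.1308
with top pivot: yel 0.523 red 0.584 tool [0.4851 0.0703 0.0512]
[[3, 21, 149], [12, 23, 249], [27, 91, 254], [26, 232, 251], [26, 230, 251], [26, 232, 251], [26, 235, 251], [29, 248, 255], [28, 233, 254], [27, 245, 253], [27, 243, 254], [18, 110, 160], [3, 17, 148]] [[0, 14, 149], [1, 219, 255], [2, 208, 255], [1, 210, 253], [1, 211, 253], [1, 212, 254], [1, 211, 253], [1, 207, 253], [1, 213, 253], [1, 210, 253], [1, 214, 253], [2, 211, 253], [1, 210, 253], [1, 213, 253], [2, 210, 253], [1, 134, 194], [5, 22, 149]]
```

The top face spans rows 226–236 and the rest is the near side. The true pointer angle is therefore about 0.54, against about 0.585 for the disc. I'll make a small push, then back off, rise and check from straight above.

```bash
python3 -m pendant '[0,0.012,0,0,0,0,0, 0,0.024,0,0,0,0,0, 0,0.024,0,0,0,0,0]'; python3 -m pendant '[0,-0.1,0,0,0,0,0, 0,-0.15,0,0,0,0,0, 0,-0.15,0,-0.3,0,0,0, 0,-0.15,0,-0.6,0,0,0, 0,-0.15,0,-0.6,0,0,0]'
python3 - <<'E'
from h import *
s=r.get_state();print(s["tool_pos"]);d=r.snapshot("wrist");print("cam",d["cam_to_world"].round(3).tolist())
cv2.imwrite("pics/p3.png",d["img"][:,:,::-1])
E
python3 g.py 60 60
```

```text
clock: 5.05
tool_pos: [0.4866, 0.0735, 0.0511]
eef_rot: [0.876, 0.482, -0.0, -0.0]
contact_force: [-3.3, -2.0, 1.8]
opening: 0.005
finger_force: 1.2
clock: 5.55
tool_pos: [0.4779, 0.054, 0.1454]
eef_rot: [0.877, 0.481, 0.005, 0.001]
contact_force: [0.8, 0.7, 0.3]
opening: 0.006
finger_force: 0.0
[0.47786587 0.05403655 0.14538822]
cam [[0.843, 0.513, 0.161, 0.522], [-0.538, 0.801, 0.264, 0.123], [0.007, -0.309, 0.951, 0.291], [0.0, 0.0, 0.0, 1.0]]
red 685 [239.3 141.6] [0.4449 0.1268 0.024 ]
[  0   0   0   0   0   0   0   0   0   0   0   0 167]
[  0   0   0   0   2   7   3   4   6   8   3  24 628]
redtop 685 [0.4449 0.1268 0.024 ]
disc ellipse ((239.42767333984375, 141.5609893798828), (28.75236701965332, 30.03120231628418), 134.08477783203125)
cap 316 [506.  274.1] [ 0.5668 -0.0593  0.073 ]
cap 282 [419.9 156.7] [0.5535 0.054  0.073 ]
yel 167 [0.4686 0.107 ] tip r 0.2025 dir 0.516 from cap 1.037 red from cap 0.991 r 0.2225
with top pivot: yel 0.545 red 0.581 tool [0.4756 0.0536 0.1421]
```

View pics/p3.png

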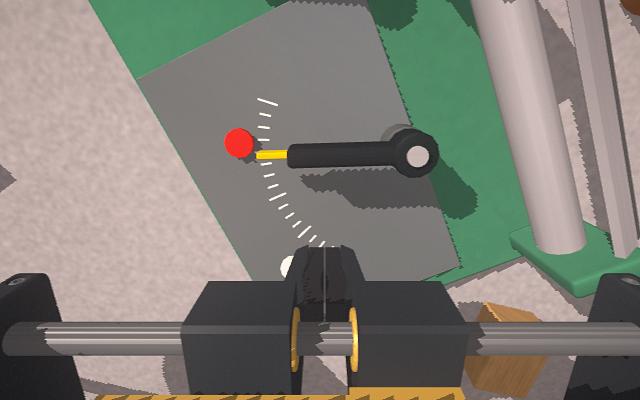

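From above, the camera actually sits on the +n side, so my side-face correction had the wrong sign. The pointer at (272,155) is still a few hundredths of a radian short of the disc at (239,142). I'll place the camera in the vertical plane through the pivot and disc, so height parallax drops out, and measure again.

```bash
python3 -m pendant '[0,-0.15,0,-0.1,0,0,0, 0,-0.27,0,-0.1,0,0,0, 0,-0.27,0,-0.1,0,0,0, 0,-0.27,0,-0.1,0,0,0]' | grep -E "pos|force"
cat > m.py <<'E'
from h import *
d=r.snapshot("wrist");im=d["img"];G=np.array([.5542,.0549]);ang=lambda x:np.arctan2(x[1],-x[0])
bx=(0,640,0,270)
def near(B,z,p):return min(B,key=lambda b:np.linalg.norm(ray(d,b[1],z)[:2]-p))
C,_=blobs(im,(0,0,185),(180,45,255),bx,40);c=near(C,.073,G);g=ray(d,c[1],.073)[:2]
R,_=blobs(im,(0,150,110),(8,255,255),bx,40);rr=near(R,.024,[.4445,.1265]);rp=ray(d,rr[1],.024)[:2]
Y,l=blobs(im,(22,120,110),(36,255,255),bx,20);y=near(Y,.057,[.468,.106]);yp=ray(d,y[1],.057)[:2]
w=np.array([ray(d,p[::-1].astype(float),.057)[:2] for p in np.argwhere(l==y[2])]);tip=max(w,key=lambda p:np.linalg.norm(p-g))
u=(rp-g)/np.linalg.norm(rp-g);n=np.array([u[1],-u[0]])
o=d["cam_to_world"][:3,3]
print("cap",c[0],c[1].round(1),g.round(4),"red",rr[0],rr[1].round(1),rp.round(4),"yel",y[0],y[1].round(1),yp.round(4))
print("cam offsets n",((o[:2]-g)@n).round(4),"tip r",np.linalg.norm(tip-g).round(4),"red r",np.linalg.norm(rp-g).round(4),"yel ang",ang(yp-g).round(4),"red ang",ang(rp-g).round(4), "short by",(ang(rp-g)-ang(yp-g)).round(4))
E
python3 m.py
```

```text
tool_pos: [0.4528, 0.0197, 0.1553]
contact_force: [-0.1, 0.4, 0.5]
finger_force: 0.0
cap 359 [424.9  88. ] [0.5541 0.0549] red 734 [242.2  86.3] [0.4447 0.1264] yel 201 [275.9  92.1] [0.4687 0.1062]
cam offsets n -0.0017 tip r 0.1102 red r 0.1307 yel ang 0.5407 red ang 0.5787 short by 0.038
```

The camera is now in the plane (offset -1.7 mm) and the pointer is short by 0.038 rad, about 2.5 mm at the finger. I'll go back down and nudge it.

```bash
python3 -m pendant '[0,0.25,0,0,0,0,0, 0,0.27,0,0.3,0,0,0, 0,0.27,0,0.6,0,0,0, 0,0.27,0,0.7,0,0,0, 0,0.33,0,0.7,0,0,0, 0,0.38,0,0.7,0,0,0, 0,0.42,0,0.7,0,0,0, 0,0.43,0,0.7,0,0,0, 0,0.437,0,0.7,0,0,0, 0,0.437,0,0.7,0,0,0]' | grep -E "pos|force"
python3 -m pendant '[0,-0.1,0,0,0,0,0, 0,-0.15,0,-0.2,0,0,0, 0,-0.3,0,-0.5,0,0,0, 0,-0.437,0,-0.7,0,0,0, 0,-0.437,0,-0.7,0,0,0, 0,-0.437,0,-0.7,0,0,0]' | grep -E "pos|force"
python3 m.py
```

```text
tool_pos: [0.4883, 0.075, 0.0519]
contact_force: [-1.1, -1.3, 1.8]
finger_force: 0.8
tool_pos: [0.4534, 0.0191, 0.1567]
contact_force: [0.9, 0.5, -0.3]
finger_force: 0.0
cap 352 [422.3  87.8] [0.5541 0.055 ] red 728 [240.9  86.7] [0.4446 0.1264] yel 212 [273.6  88. ] [0.4699 0.1088]
cam offsets n -0.0022 tip r 0.1103 red r 0.1307 yel ang 0.568 red ang 0.5775 short by 0.0095
```

```bash
python3 -m pendant '[0,0.25,0,0,0,0,0, 0,0.27,0,0.3,0,0,0, 0,0.27,0,0.6,0,0,0, 0,0.27,0,0.7,0,0,0, 0,0.33,0,0.7,0,0,0, 0,0.38,0,0.7,0,0,0, 0,0.42,0,0.7,0,0,0, 0,0.435,0,0.7,0,0,0, 0,0.442,0,0.7,0,0,0, 0,0.442,0,0.7,0,0,0]' | grep -E "pos|force"
python3 -m pendant '[0,-0.1,0,0,0,0,0, 0,-0.15,0,-0.2,0,0,0, 0,-0.3,0,-0.5,0,0,0, 0,-0.442,0,-0.7,0,0,0, 0,-0.442,0,-0.7,0,0,0, 0,-0.442,0,-0.7,0,0,0]' | grep -E "pos|force"
python3 m.py; python3 -c "
from plant import r;print(r.get_state()['tool_pos'],r.get_state()['eef_rot'])"
```

```text
tool_pos: [0.4886, 0.0755, 0.0519]
contact_force: [-0.7, -1.7, 2.2]
finger_force: 0.9
tool_pos: [0.4533, 0.0192, 0.1567]
contact_force: [0.9, 0.4, -0.2]
finger_force: 0.0
cap 353 [422.4  87.8] [0.554 0.055] red 727 [241.   86.6] [0.4446 0.1263] yel 189 [274.   86.6] [0.4706 0.1094]
cam offsets n -0.0022 tip r 0.1103 red r 0.1306 yel ang 0.5776 red ang 0.5777 short by 0.0001
[0.45324424 0.01988246 0.15598525] [8.76452376e-01 4.81488268e-01 5.29932776e-04 7.05314470e-06]
```

The gauge now points at the disc centre, within 0.001 rad in this view. Next, over to the inner side of the lock lever and down.

```bash
python3 -m pendant '[0,0.3,-0.1,0,0,0,0, 0,0.68,-0.21,0,0,0,0, 0,0.68,-0.21,0,0,0,0]' | grep -E "pos|force"
python3 -m pendant '[0,0.3,-0.1,0,0,0,0, 0,0.6,-0.21,0,0,0,0, 0,0.68,-0.21,0,0,0,0, 0,0.68,-0.21,0,0,0,0, 0,0.68,-0.21,0,0,0,0]' | grep -E "pos|force"
python3 - <<'E'
from h import *
print(r.get_state()["tool_pos"],r.get_state()["q"].round(2));d=r.snapshot("wrist");im=d["img"]
B,l=blobs(im,(100,120,50),(128,255,255),(0,640,0,400),200)
C,_=blobs(im,(0,0,185),(180,45,255),(0,640,0,300),40)
c=min(C,key=lambda b:np.linalg.norm(ray(d,b[1],.073)[:2]-[.579,.2229]));print("lock cap",c[0],ray(d,c[1],.073))
w=np.array([ray(d,p[::-1].astype(float),.071)[:2] for p in np.argwhere(l==B[0][2])]);g=ray(d,c[1],.073)[:2]
f=max(w,key=lambda p:np.linalg.norm(p-g)); rr=np.linalg.norm(w-g,axis=1);k=w[(rr>.035)&(rr<.09)].mean(0)-g
print("far r",np.linalg.norm(f-g),"phi",np.arctan2(k[1],-k[0]))
cv2.imwrite("pics/p4.png",im[:,:,::-1])
E
```

```text
tool_pos: [0.4827, 0.1314, 0.1552]
contact_force: [0.1, 0.6, -0.2]
finger_force: 0.0
tool_pos: [0.5084, 0.2241, 0.1549]
contact_force: [0.3, -1.0, -0.4]
finger_force: 0.0
[0.50838815 0.22412806 0.15493809] [-0.36  0.72 -0.24  1.85  0.28  0.6  -1.34]
lock cap 301 [0.57927394 0.22313277 0.073     ]
far r 0.08912072905551274 phi 0.6526948124773648
```

View pics/p4.png

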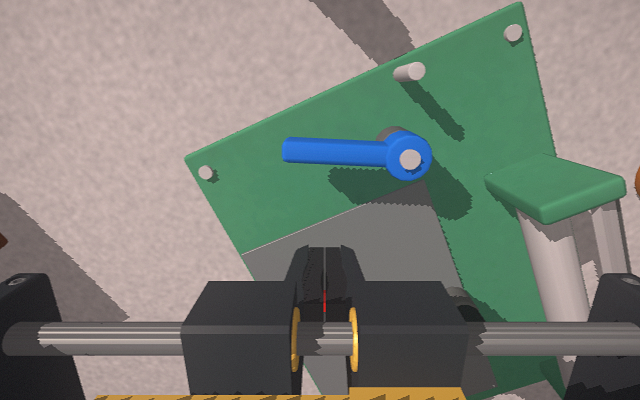

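The lock lever (arm 285–390, row 152) lies ahead of the shut fingers, with the post at (412,71) beyond and the path clear. I'll go down and sweep it round its arc.

```bash
python3 -m pendant '[0,0,0,0.3,0,0,0, 0,0,0,0.6,0,0,0, 0,0,0,0.69,0,0,0, 0,0,0,0.69,0,0,0]' | grep -E "pos|force"
python3 -m pendant '[0,0.12,0,0,0,0,0, 0,0.18,-0.01,0,0,0,0.09, 0,0.24,-0.015,0,0,0,0.185, 0,0.305,-0.01,0,0,0,0.28, 0,0.365,0.005,0,0,0,0.375, 0,0.42,0.03,0,0,0,0.47, 0,0.475,0.06,0,0,0,0.565, 0,0.525,0.1,0,0,0,0.66, 0,0.565,0.15,0,0,0,0.75, 0,0.565,0.15,0,0,0,0.75, 0,0.565,0.15,0,0,0,0.75]'
cat > lk.py <<'E'
from h import *
d=r.snapshot("wrist");im=d["img"];g=np.array([.5792,.2231])
B,l=blobs(im,(100,120,50),(128,255,255),(0,640,0,400),200)
w=np.array([ray(d,p[::-1].astype(float),.071)[:2] for p in np.argwhere(l==B[0][2])])
rr=np.linalg.norm(w-g,axis=1);k=w[(rr>.035)&(rr<.09)].mean(0)-g
print("px",B[0][0],"far",rr.max().round(3),"local lock angle",(np.arctan2(k[1],-k[0])-.147).round(3),r.get_state()["tool_pos"].round(4),r.get_state()["eef_rot"].round(3))
E
python3 lk.py
```

```text
tool_pos: [0.5078, 0.2237, 0.0512]
contact_force: [-0.5, -0.1, 0.4]
finger_force: 0.0
clock: 11.75
tool_pos: [0.573, 0.285, 0.0541]
eef_rot: [0.996, -0.085, -0.0, -0.0]
contact_force: [-3.3, -0.9, 1.1]
opening: 0.006
finger_force: 1.5
px 12171 far 0.089 local lock angle 1.751 [0.5731 0.2853 0.0539] [ 0.996 -0.085 -0.    -0.   ]
```

```bash
python3 -m pendant '[0,0.02,-0.005,0,0,0,0.03, 0,0.04,-0.01,0,0,0,0.065, 0,0.06,-0.012,0,0,0,0.1, 0,0.06,-0.012,0,0,0,0.1]' | grep -E "pos|force|rot"; python3 lk.py
python3 -m pendant '[0,0.006,0,0,0,0,0, 0,0.012,0,0,0,0,0, 0,0.012,0,0,0,0,0]' | grep -E "pos|force"; python3 lk.py
```

```text
tool_pos: [0.5802, 0.2864, 0.0533]
eef_rot: [0.987, -0.163, -0.002, -0.0]
contact_force: [-6.9, -0.5, 3.9]
finger_force: 3.2
px 12177 far 0.089 local lock angle 1.846 [0.5802 0.2864 0.0534] [ 0.987 -0.163 -0.002 -0.   ]
tool_pos: [0.5802, 0.2864, 0.0533]
contact_force: [-9.4, -0.4, 7.1]
finger_force: 4.8
px 12233 far 0.089 local lock angle 1.846 [0.5802 0.2864 0.0533] [ 0.987 -0.163 -0.004  0.   ]
```

The extra 1.8 mm of command produced no motion and only raised the force, and the TCP matches the predicted home pose, so the lever is on its stop. I'll back off, rise and check both levers.

```bash
python3 -m pendant '[0,-0.1,0,0,0,0,0, 0,-0.2,0,0,0,0,0, 0,-0.2,0,-0.3,0,0,0, 0,-0.2,0,-0.6,0,0,0, 0,-0.2,0,-0.9,0,0,0, 0,-0.5,0,-0.95,0,0,0, 0,-0.8,0,-0.95,0,0,0, 0,-0.8,0,-0.95,0,0,0]' | grep -E "pos|force"
python3 -m pendant '[0,-0.3,0,0,0,0,0, 0,-0.4,0.3,0,0,0,0, 0,-0.4,0.3,0,0,0,0]' | grep -E "pos|force"
python3 m.py; python3 lk.py; python3 - <<'E'
from h import *
w=r.snapshot("wrist")["img"];t=r.snapshot("top")["img"][130:310,150:390]
cv2.imwrite("pics/p5.png",np.vstack([cv2.resize(w,(480,300)),cv2.resize(t,(480,300))])[:,:,::-1])
E
```

```text
tool_pos: [0.4651, 0.3283, 0.1965]
contact_force: [-0.9, 0.1, 0.4]
finger_force: 0.0
tool_pos: [0.3933, 0.2948, 0.1948]
contact_force: [1.3, -0.6, -0.4]
finger_force: 0.0
cap 662 [619.2  52. ] [0.4256 0.0508] red 627 [481.3  66.6] [0.4442 0.1283] yel 337 [514.2  22.6] [0.4704 0.1135]
cam offsets n -0.0044 tip r 0.082 red r 0.0798 yel ang 2.1915 red ang 1.8068 short by -0.3847Traceback (most recent call last):
  File "lk.py", line 4, in <module>
    w=np.array([ray(d,p[::-1].astype(float),.071)[:2] for p in np.argwhere(l==B[0][2])])
                                                                              ~^^^
IndexError: list index out of range
```

View pics/p5.png

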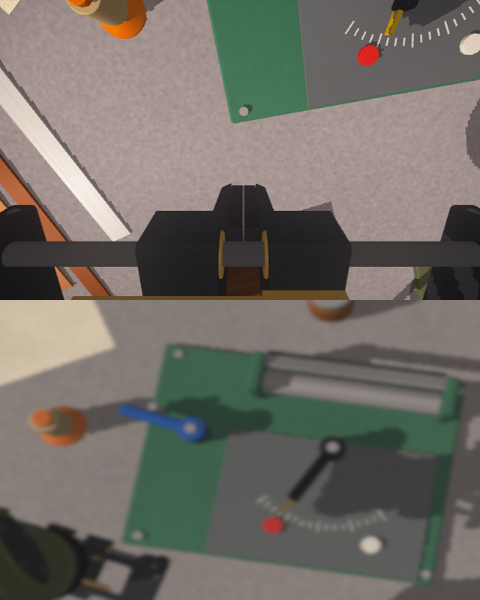

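Top part: the wrist view shows only the red disc and the pointer. Lower part: the top view is unobstructed, with the pointer on the red disc at (273,525), the blue arm lying against the post and the spool in place. I'll put numbers on it from the top view.

```bash
python3 - <<'E'
from h import *
d=r.snapshot("top");im=d["img"];g=np.array([.5542,.0549]);L=np.array([.5792,.2231])
ang=lambda x:np.arctan2(x[1],-x[0]).round(3)
b=(200,340,180,310)
R=ray(d,blobs(im,(0,130,90),(8,255,255),b)[0][0][1],.024)[:2];Y=ray(d,blobs(im,(12,90,70),(35,255,255),b)[0][0][1],.057)[:2]
B,l=blobs(im,(105,120,50),(125,255,255),b);w=np.array([ray(d,p[::-1].astype(float),.071)[:2] for p in np.argwhere(l==B[0][2])])
rr=np.linalg.norm(w-L,axis=1);k=w[(rr>.03)].mean(0)-L
print("red",ang(R-g),"yel",ang(Y-g),Y,"lock local",ang(k)-.147,r.get_state()["clock"])
o=np.load("top.npy");print([np.abs(o[y0:y1,x0:x1].astype(int)-im[y0:y1,x0:x1]).mean().round(1) for x0,x1,y0,y1 in((160,200,185,225),(300,330,110,145),(392,437,205,245))])
E
```

```text
red 0.57 yel 0.569 [0.47080141 0.10819752] lock local 1.738 13.95
[np.float64(8.7), np.float64(8.7), np.float64(22.4)]
```

```bash
python3 -c "
from plant import r;print(r.finish_job())"
```

```text
the job is handed in; nothing more can be done
None
```

The job is handed in: the gauge pointer is on the red disc to within 0.001 rad in the top view, the blue locking lever is home (measured 1.74 against its 1.75 stop), and I only pushed. The spool and jar look unmoved; the image patch at the carton changed more than theirs, probably shadow, but I didn't check it further.

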